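# Start-up sequence on three wireless bench switches

### The job

Start the workshop up for cutting by pressing the three wireless switches on the bench lightly with the closed fingertips, each fully down, in this order: the round mushroom-shaped palm button (dust extractor), then the hinged paddle at its raised front end (lamp), then the small square key (saw). They stay down by themselves. Do not grip, lift or push the switch boxes out of place, and leave the other things on the bench alone.

Things in the scene. Friction and masses are not known exactly. Their poses are not given: they have to be found in the camera images.
- palm_box: loose, heavy (about 0.6 kg) wireless switch box 80 x 64 x 28 mm (x, y, z of its own frame), dark below and grey on top, standing on rubber feet; origin: centre of its underside, z up. It carries the palm button at the middle of its top. The three boxes stand side by side in any order, each turned up to 0.3 rad either way.
- paddle_box: loose, heavy (about 0.6 kg) wireless switch box 80 x 64 x 28 mm (x, y, z of its own frame), dark below and grey on top, standing on rubber feet; origin: centre of its underside, z up. It carries the paddle. Its -x side is the front, toward the robot.
- key_box: loose, heavy (about 0.6 kg) wireless switch box 80 x 64 x 28 mm (x, y, z of its own frame), dark below and grey on top, standing on rubber feet; origin: centre of its underside, z up. It carries the small square key at the middle of its top.
- palm_button (a joint): travel of the round palm button in m: near 0 = up (starts at 0 to 0.0015), 0.008 = fully down at a hard stop. It moves straight down against about 3 N of friction and stays where it is left
- palm_top (a point): centre of the top of the round mushroom-shaped black palm button, 48 mm across; the top stands 48 mm above the bench when up and 40 mm when down. This point moves with the button
- paddle (a joint): angle of the paddle in rad: near 0 = raised (starts at 0 to 0.05), 0.3 = fully down, level, at a hard stop. Pressed at paddle_spot it gives way at about 3 N and stays where it is left
- paddle_spot (a point): the spot to press on top of the black paddle (56 x 36 x 4 mm), on its midline, 42 mm from the hinge and 12 mm from the raised free end, which points to the box's front (-x). The hinge lies along the box's y, 28 mm behind its centre (+x), 33 mm above the bench. The point moves with the paddle: 47 mm above the bench when raised, 35 mm when fully down (and 3 mm forward)
- square_key (a joint): travel of the small square key in m: near 0 = up (starts at 0 to 0.0015), 0.008 = fully down at a hard stop. It moves straight down against about 3 N of friction and stays where it is left
- key_top (a point): centre of the top of the small square black key, 20 x 20 mm; the top stands 44 mm above the bench when up and 36 mm when down. The thin metal frame round it rises 3 mm above the box. This point moves with the key
- box_screws: loose small printed carton, 70 x 45 x 30 mm, on the robot's side of the switches; origin: centre of its underside. Leave alone
- small_jar: loose small jar with a screw lid, 46 mm across, 106 mm tall, behind the switches; origin: centre of its underside. Leave alone
- masking_tape: loose roll of masking tape lying flat, 96 mm across, 25 mm high, to the left (+y) of the switches; origin: centre of its underside. Leave alone

How it is judged (in metres and radians):
On the way, in this order (a step that is already met when the one before it is completed fails the run):
1. the palm button is down (value of joint palm_button above 0.006 m), for 0.1 s.
2. the paddle is down (value of joint paddle above 0.22 rad), for 0.1 s.
3. the square key is down (value of joint square_key above 0.006 m), for 0.1 s.
At the end, for the whole second after the job is handed in: The palm button and the square key are at least 6 of their 8 mm down and the paddle at least 0.22 of its 0.3 rad; the three boxes stand upright and at rest within 15 mm of where they were, and the carton, jar and tape roll stand within 20 mm of where they were (value of joint each of palm_button, square_key above 0.006 m and value of joint paddle above 0.22 rad and distance of each of palm_box, paddle_box, key_box from where it was at the start of the episode below 0.015 m and angle between each of palm_box, paddle_box, key_box's own z axis and vertical below 0.1 rad and linear speed of each of palm_box, paddle_box, key_box below 0.02 m/s and distance of each of box_screws, small_jar, masking_tape from where it was at the start of the episode below 0.02 m and angle between each of box_screws, small_jar, masking_tape's own z axis and vertical below 0.3 rad); the robot touches nothing.
It fails at once if a switch was pressed out of order: paddle before palm button, or square key before both were down ((value of joint paddle above 0.09 rad and value of joint palm_button below 0.006 m) or (value of joint square_key above 0.0025 m and value of joint paddle below 0.22 rad) or (value of joint square_key above 0.0025 m and value of joint palm_button below 0.006 m)).
It fails at once if a switch box was lifted, tipped or shifted by more than 15 mm (distance of any of palm_box, paddle_box, key_box from where it was at the start of the episode above 0.015 m or angle between any of palm_box, paddle_box, key_box's own z axis and vertical above 0.15 rad or height (world z) of any of palm_box, paddle_box, key_box above 0.008 m).
It fails at once if a switch or its box was pressed with more than 25 N (contact force between any of the arm, the fingers and palm_box above 25 N or contact force between any of the arm, the fingers and paddle_box above 25 N or contact force between any of the arm, the fingers and key_box above 25 N).
It fails at once if the carton, the jar or the tape roll was knocked over, lifted or shifted by more than 20 mm (distance of any of box_screws, small_jar, masking_tape from where it was at the start of the episode above 0.02 m or angle between any of box_screws, small_jar, masking_tape's own z axis and vertical above 0.3 rad).
It also fails if it takes over 40 s, if anything falls off the work surface, if the arm or the gripper's body presses on something with over 40 N, if the wrist force passes 120 N, or if a joint passes its speed limit or range.

### The arm

A 6-joint arm with a two-finger parallel gripper is mounted at the origin on a cart in front of the work surface, level with it; the furniture and walls round the work are solid. World frame = base frame: x ahead of the robot, y to its left, z up, the work surface at z = 0. Lengths are in mm, angles in rad, forces in N, time in s.
With the tool pointing down it reaches from about 375 to 975 mm from the base axis. Payload 3.8 kg.
Tool frame: the origin (TCP) lies at the very end of the fingers, on their centre line; the grasp point (between the pads) lies 19 mm behind it (robot.grasp_offset is the distance from the TCP to the grasp point, in mm); z points along the fingers, y is the line along which they close (so a half turn about z gives the same grasp; the last joint's range is limited). The gripper opens to 85 mm and grips with 20 to 120 N. Pads are 22 mm wide; open, the fingers measure 114 mm over their backs; the gripper's body (76 mm by 85 mm) begins 54 mm behind the grasp point. The pads swing forward as they close: fully open they stand 13 mm farther back than shut.
Start: joints at [-1.155, 0.264, 1.604, -0, 1.274, -0.037], TCP at [295.296, -606.974, 231.28] pointing down, gripper open.
Joint ranges: [-2.63, 2.63], [-0.94, 2.18], [0.31, 2.57], [-1.31, 4.45], [0, 2.66], [-2.55, 2.55]. Speed limits (rad/s): [2.57, 2.57, 3.14, 3.14, 3.14, 3.14].

### API

Orientations are given as [roll, pitch, yaw] about the fixed x, y, z axes, in that order (R = Rz(yaw) Ry(pitch) Rx(roll)).
In Python, from plant import robot gives the robot as it stands.
- The arm moves only by the tool play_rows, never from a script. Its argument "increments" is a list of rows, each a list of 5 numbers: the shift along the world's x, y, z scaled (see below), then the turn about the world's z scaled (see below), then the opening, from -1 (shut) to 1 (fully open). A call has 1 to 20 rows; each row is the pose to reach, as a shift and turn from the pose commanded when the call began, turning the shorter way round; what a row does not reach only later rows make up. The controller multiplies each number of a shift by 100 mm and each number of a turn by pi rad. A row lasts 1/10 s, in which the tool goes at most 50 mm and 8.59 degrees, less where a joint would pass 70% of its speed; a pose out of reach is approached as far as the arm can. A call with a number of a shift or a turn outside -1 to 1 is refused whole. A call with a gripper value outside its range is refused whole. The fingers move at their own pace and stop on an object; "grip_force" is the grip in N (left out, the last holds). Time passes only in rows, so rows that repeat a pose let the fingers close. It gives the time, the measured TCP pose, the force, the opening and the grip force at its end, in the units of the state.
- robot.state(): the state, without advancing time (a new reading comes with each control period).
- robot.grab_frame(name): name is "side" or "top" or "wrist"; returns the picture (420x560x3 uint8, red, green, blue); there is no depth.
- robot.camera_params(name): a dict with "K" (3x3 intrinsics, pixels), "xyz" and "attitude" of the camera in the world. Camera axes: x right, y down, z forward; pixel columns grow to the right and rows downward; lengths in mm; the calibration is good to about 2 mm. A picture is of the moment at which its call begins: read the wrist's pose just before it. camera_params takes no time and is no camera call; for the wrist camera it gives the pose at the moment of the call.
- robot.hand_in(): hands the job in; it is judged then, once.
The state is a dict: "t": time; "joint_pos": joint angles; "joint_velocities": joint speeds; "joint_torque": joint torques, N m; "eef_pos": TCP position; "tool_rot": TCP orientation; "ft_force": force on the tool from outside, world axes, zero at the start; "ft_torque": the same for the moment, N m; "opening": finger opening in mm; "gripper_force": force on a finger pad.
Only numpy, scipy, OpenCV 4.12 (cv2) and the standard library are available. Lean on these libraries where they do the work, as an engineer would, in place of code of your own. Each camera call takes 0.05 s, during which the arm holds its last target. There are 200 camera calls.

## Working session

There is one attempt and no reset: what is moved stays moved. The work goes in short steps, Python scripts to look and compute and a tool call to move; the robot and the scene stay as the last step left them, time stands still between calls to the robot, and variables do not carry over. Pictures are saved under pics/ and viewed, at most 10 in all, crops included, and the job is handed in when it is done.

Besides the shell and the picture viewer there is one more tool, called after "Request:" in YAML: its name, and indented under it one key for each argument. play_rows: Moves the arm, as the interface text tells. Its arguments: {"type":"object","properties":{"increments":{"type":"array"},"grip_force":{"type":"number"}},"required":["increments"]}

```bash
mkdir -p pics; ls
python3 - <<'E'
from plant import robot
import cv2
for n in("top","side"):
    cv2.imwrite(f"pics/{n}0.png",robot.grab_frame(n)[:,:,::-1]); print(n,robot.camera_params(n))
s=robot.state();print(s["t"],s["eef_pos"],s["tool_rot"],s["opening"],s["ft_force"])
E
```

```text
pics
top {'K': array([[389.70943338,   0.        , 282.28229436],
       [  0.        , 389.70943338, 214.20060956],
       [  0.        ,   0.        ,   1.        ]]), 'xyz': array([353.69280338, 382.68359503, 905.18812194]), 'attitude': array([-2.93653891e+00,  5.88139557e-04, -1.68527993e+00])}
side {'K': array([[450.22730402,   0.        , 280.85592728],
       [  0.        , 450.22730402, 211.4247533 ],
       [  0.        ,   0.        ,   1.        ]]), 'xyz': array([ 166.5589657 , 1002.22108631,  516.6494838 ]), 'attitude': array([-2.15575392, -0.0101369 , -2.65673869])}
0.1 [ 294.99996948 -606.35573526  230.07066046] [-3.13949605e+00 -5.94703387e-05  4.52780076e-01] 85.47041087657949 [0.22325665 0.08529052 0.33217602]
```

View pics/top0.png

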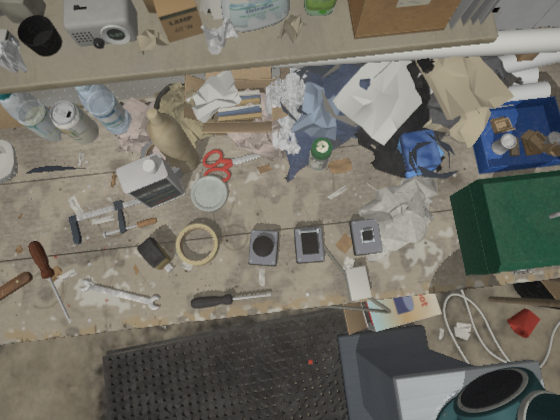

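View pics/side0.png

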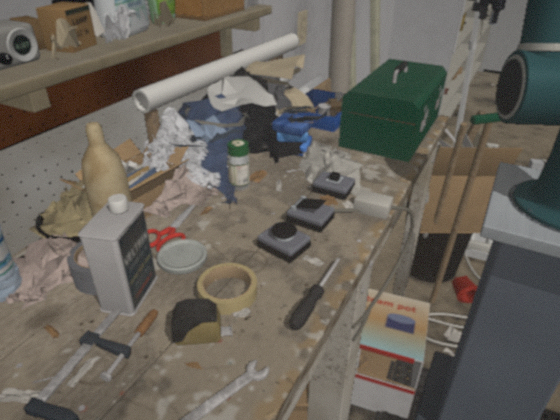

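Top view: palm box (264,246), paddle box (310,243), key box (366,236), carton (358,281), jar (320,152), tape (197,244). The side view agrees. I'll measure next.

```bash
cat > h.py <<'E'
import numpy as np, cv2
from scipy.spatial.transform import Rotation as Ro
def ray(p,uv):
    d=Ro.from_euler('xyz',p["attitude"]).as_matrix()@np.linalg.inv(p["K"])@[uv[0],uv[1],1.]
    return np.array(p["xyz"]),d
def plane(p,uv,z):
    o,d=ray(p,uv); return o+d*(z-o[2])/d[2]
def proj(p,X):
    c=Ro.from_euler('xyz',p["attitude"]).as_matrix().T@(np.array(X)-p["xyz"]); q=p["K"]@c; return q[:2]/q[2]
def tri(pa,ua,pb,ub):
    (o,d),(q,e)=ray(pa,ua),ray(pb,ub)
    s=np.linalg.lstsq(np.c_[d,-e],q-o,rcond=None)[0]
    A,B=o+d*s[0],q+e*s[1]; return (A+B)/2,np.linalg.norm(A-B)
def dark(img,roi,th):
    x0,y0,x1,y1=roi; g=cv2.cvtColor(img,cv2.COLOR_BGR2GRAY)[y0:y1,x0:x1]
    c=max(cv2.findContours((g<th).astype('uint8'),cv2.RETR_EXTERNAL,cv2.CHAIN_APPROX_NONE)[0],key=cv2.contourArea)
    return c+[x0,y0]
E
python3 - <<'E'
from h import *
from plant import robot
t=cv2.imread('pics/top0.png');p=robot.camera_params("top")
for n,r,z in(("palm",(252,234,276,258),46),("paddle",(299,232,321,256),42),("key",(358,228,376,244),44)):
  for th in(40,50,60):
    try:
        c=dark(t,r,th);m=cv2.moments(c);uv=(m["m10"]/m["m00"]+0,m["m01"]/m["m00"])
        print(n,th,np.round(uv,1),cv2.contourArea(c),cv2.minAreaRect(c),plane(p,uv,z).round(1))
    except Exception as e: print(n,th,e)
a=cv2.resize(t[215:305,235:395],None,fx=5,fy=5,interpolation=cv2.INTER_CUBIC)
cv2.imwrite('pics/topc.png',a)
s=cv2.imread('pics/side0.png')
cv2.imwrite('pics/sidec.png',cv2.resize(s[160:270,245:405],None,fx=5,fy=5,interpolation=cv2.INTER_CUBIC))
E
```

```text
palm 40 max() iterable argument is empty
palm 50 float division by zero
palm 60 [262.6 244.8] 255.0 ((262.5, 245.5), (19.0, 19.0), 90.0) [467.5 414.   46. ]
paddle 40 max() iterable argument is empty
paddle 50 float division by zero
paddle 60 [309.3 242.6] 271.0 ((309.3564147949219, 242.56434631347656), (20.29875946044922, 15.124565124511719), 84.2894058227539) [460.9 310.2  42. ]
key 40 max() iterable argument is empty
key 50 max() iterable argument is empty
key 60 [367.  234.8] 52.0 ((367.0, 235.0), (8.0, 8.0), 90.0) [463.3 180.3  44. ]
```

View pics/topc.png

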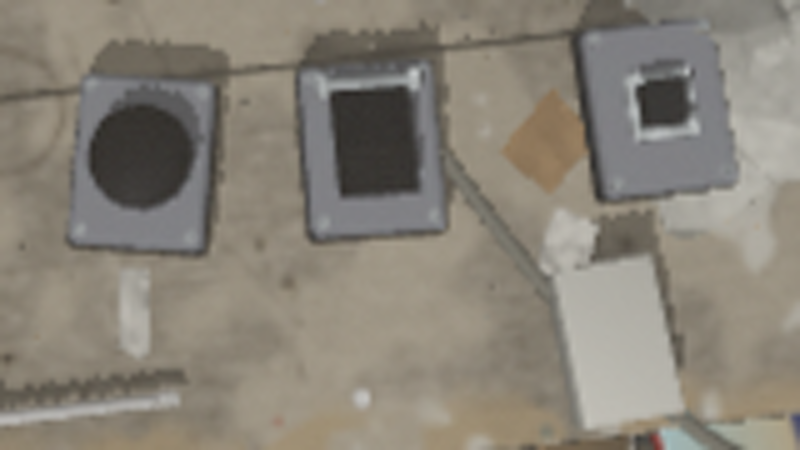

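View pics/sidec.png

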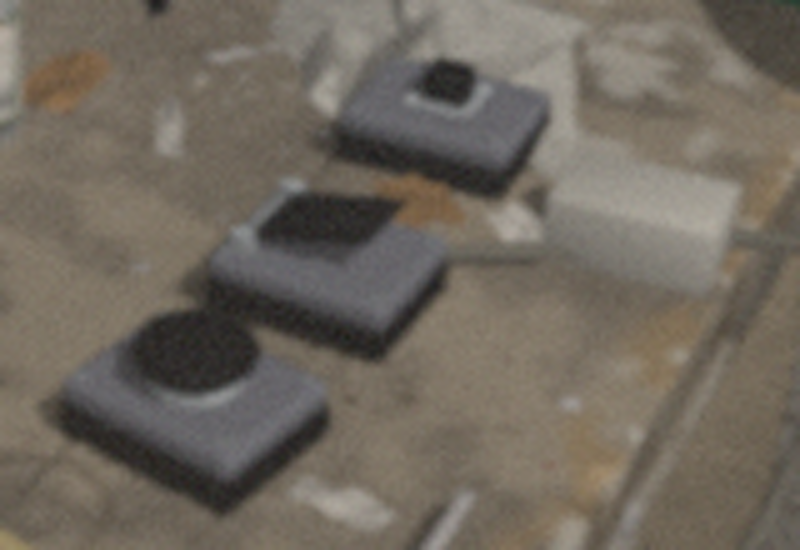

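Crop of the top view: palm disc centre is at crop (141,156) → (263,246). The paddle's free end points down (−x). The key is at crop (664,103) → (367.6,235.4). The green toolbox (col 453+, rows 175–275) lies near the travel path, so I'm measuring it as well.

Run:
```python
from h import *
from plant import robot
t=cv2.imread('pics/top0.png');p=robot.camera_params("top");q=robot.camera_params("side")
f=lambda u,v:((u+.5)/5-.5+235,(v+.5)/5-.5+215)
g=lambda u,v:((u+.5)/5-.5+245,(v+.5)/5-.5+160)
quads={"palm":[(88,75),(218,82),(205,252),(68,243)],"paddle":[(296,66),(433,60),(448,232),(310,242)],"key":[(577,30),(712,22),(738,187),(602,201)]}
for n,Q in quads.items():
    P=np.array([plane(p,f(*c),28)[:2] for c in Q]);x=(P[0]+P[1]-P[2]-P[3])/2;y=(P[0]+P[3]-P[1]-P[2])/2
    yaw=np.arctan2(x[1],x[0]);c=P.mean(0)
    print(n,"centre",c.round(1),"size",np.linalg.norm(x).round(1),np.linalg.norm(y).round(1),"yaw",yaw.round(3), "yawy",np.arctan2(-y[0],y[1]).round(3))
    if n=="paddle": print(" spot raised",c+np.array([np.cos(yaw),np.sin(yaw)])*(28-42*np.cos(.3)))
for n,r in(("palm",(248,230,280,262)),("key",(361,226,375,245)),("paddle",(296,228,326,258))):
    c=dark(t,r,70);b=cv2.minAreaRect(c);print(n,b)
print("palm",plane(p,f(141,156),46),tri(p,f(141,156),q,g(195,348)))
print("key",plane(p,f(664,103),43),tri(p,f(664,103),q,g(450,78)))
print("paddle free end mid",plane(p,f(380,193),50),"hinge end",plane(p,f(370,87),35))
print("screws",plane(p,f(615,340),30),"jar",plane(p,(320,147),106),"tape",plane(p,(197,244),25))
print("toolbox")
for a in((453,192),(467,273),(560,265),(482,180)): print(a,plane(p,a,0).round(),plane(p,a,200).round())
for a in((343,148),(408,155),(345,100),(385,62),(447,72),(412,105)): print(a,plane(q,a,0).round(),plane(q,a,150).round(),plane(q,a,200).round())
```

```text
palm centre [464.5 413. ] size 76.9 60.5 yaw -0.202 yawy -0.174
paddle centre [458.7 310.4] size 79.3 62.4 yaw -0.046 yawy -0.056
 spot raised [446.56060386 310.96978136]
key centre [461.9 179.2] size 77.5 62.0 yaw -0.008 yawy -0.033
palm ((263.0, 245.5), (19.0, 20.0), 90.0)
key ((367.5, 235.0), (8.0, 9.0), 90.0)
paddle ((309.61065673828125, 242.7172088623047), (20.732683181762695, 15.934289932250977), 84.80557250976562)
palm [465.19686029 413.80032075  46.        ] (array([465.64105073, 413.9050416 ,  41.23667346]), np.float64(0.3701414608179219))
key [462.53207764 179.23918153  43.        ] (array([462.55858178, 178.14017935,  38.98785373]), np.float64(1.0059779341257742))
paddle free end mid [436.44902788 311.0902811   50.        ] hinge end [485.94357003 308.14443687  35.        ]
screws [361.94156136 214.49416372  30.        ] jar [657.63502696 265.72990719 106.        ] tape [489.08849055 562.59574879  25.        ]
toolbox
(453, 192) [548. -52.   0.] [505.  44. 200.]
(467, 273) [355. -45.   0.] [355.  50. 200.]
(560, 265) [ 348. -262.    0.] [ 350. -119.  200.]
(482, 180) [ 569. -127.    0.] [522. -15. 200.]
(343, 148) [523. -39.   0.] [419. 264. 150.] [385. 364. 200.]
(408, 155) [361. -81.   0.] [304. 233. 150.] [285. 338. 200.]
(345, 100) [ 651. -388.    0.] [511.  16. 150.] [464. 150. 200.]
(385, 62) [ 671. -906.    0.] [ 525. -352.  150.] [ 476. -168.  200.]
(447, 72) [ 414. -889.    0.] [ 342. -340.  150.] [ 318. -157.  200.]
(412, 105) [ 443. -451.    0.] [363. -29. 150.] [336. 111. 200.]
```

Sizes and heights agree in both views. Targets: palm (465,414), paddle spot (447,311), key (462,179). The toolbox spans roughly y −300..−40 and is up to about 160 mm tall, so I'll raise the tool, close it, square it and cross above.

Request:
play_rows:
  increments:
    - [0,0,0.5,0,-1]
    - [0,0,1,0,-1]
    - [0,0,1,-0.048,-1]
    - [0,0,1,-0.096,-1]
    - [0,0,1,-0.144,-1]
    - [0,0,1,-0.144,-1]
  grip_force: 20

```text
t: 0.7
eef_pos: [295.2, -606.7, 330.7]
tool_rot: [-3.141, 0.0, -0.0]
ft_force: [-0.6, -0.4, -1.2]
opening: 0.2
gripper_force: 0.0
```

Request:
play_rows:
  increments:
    - [0.25,0.45,0.15,0,-1]
    - [0.5,1,0.3,0,-1]
    - [0.5,1,0.3,0,-1]

```text
t: 1.0
eef_pos: [347.0, -504.1, 362.8]
tool_rot: [-3.141, -0.002, 0.006]
ft_force: [-0.6, -0.5, -0.3]
opening: -0.0
gripper_force: 0.0
```

Request:
play_rows:
  increments:
    - [0.25,0.45,0,0,-1]
    - [0.5,1,0,0,-1]
    - [0.5,1,0,0,-1]

```text
t: 1.3
eef_pos: [396.7, -403.3, 361.2]
tool_rot: [-3.14, -0.001, 0.007]
ft_force: [0.3, -0.9, -0.6]
opening: -0.1
gripper_force: 0.0
```

Request:
play_rows:
  increments:
    - [0.25,0.45,0,0,-1]
    - [0.5,1,0,0,-1]
    - [0.5,1,0,0,-1]

```text
t: 1.6
eef_pos: [446.5, -303.9, 361.1]
tool_rot: [-3.14, -0.0, 0.006]
ft_force: [-0.1, -0.9, -0.3]
opening: -0.0
gripper_force: 0.0
```

Request:
play_rows:
  increments:
    - [0,0.45,0,0,-1]
    - [0,0.9,0,0,-1]
    - [0,1,0,0,-1]

```text
t: 1.9
eef_pos: [445.0, -204.6, 361.2]
tool_rot: [-3.141, 0.0, 0.005]
ft_force: [-0.1, 0.3, -0.4]
opening: -0.2
gripper_force: 0.0
```

Request:
play_rows:
  increments:
    - [0,0.45,0,0,-1]
    - [0,0.9,0,0,-1]
    - [0,1,0,0,-1]

```text
t: 2.2
eef_pos: [445.2, -105.0, 361.3]
tool_rot: [-3.141, -0.0, 0.005]
ft_force: [-0.5, -0.6, -0.3]
opening: 0.3
gripper_force: 0.0
```

Request:
play_rows:
  increments:
    - [0,0.45,0,0,-1]
    - [0,0.9,0,0,-1]
    - [0,1,0,0,-1]

```text
t: 2.5
eef_pos: [445.5, -5.2, 361.3]
tool_rot: [-3.141, -0.0, 0.005]
ft_force: [0.3, 0.6, 0.0]
opening: 0.2
gripper_force: 0.0
```

Request:
play_rows:
  increments:
    - [0,0.45,0,0,-1]
    - [0,0.9,0,0,-1]
    - [0,1,0,0,-1]

```text
t: 2.8
eef_pos: [445.8, 94.8, 361.1]
tool_rot: [-3.141, -0.0, 0.004]
ft_force: [0.5, 0.2, 0.1]
opening: 0.2
gripper_force: 0.0
```

Request:
play_rows:
  increments:
    - [0,0.45,0,0,-1]
    - [0,0.9,0,0,-1]
    - [0,1,0,0,-1]

```text
t: 3.1
eef_pos: [446.1, 194.8, 360.9]
tool_rot: [-3.141, 0.0, 0.004]
ft_force: [0.4, -0.6, 0.2]
opening: 0.1
gripper_force: 0.0
```

Request:
play_rows:
  increments:
    - [0,0.45,-0.4,0,-1]
    - [0,0.9,-0.8,0,-1]
    - [0,1,-1,0,-1]
    - [0,1,-1,0,-1]

```text
t: 3.5
eef_pos: [443.4, 292.0, 255.0]
tool_rot: [3.136, 0.009, 0.003]
ft_force: [-0.8, -1.2, 0.0]
opening: 0.3
gripper_force: 0.0
```

Request:
play_rows:
  increments:
    - [0.1,0.45,-0.4,0,-1]
    - [0.18,0.9,-0.8,0,-1]
    - [0.18,1,-1,0,-1]
    - [0.18,1,-1,0,-1]
    - [0.18,1,-1,0,-1]

```text
t: 4.0
eef_pos: [464.3, 391.3, 161.0]
tool_rot: [3.139, 0.001, 0.001]
ft_force: [0.5, 0.1, 1.4]
opening: -0.0
gripper_force: 0.0
```

Request:
play_rows:
  increments:
    - [0.01,0.22,-0.35,0,-1]
    - [0.01,0.22,-0.7,0,-1]
    - [0.01,0.22,-0.9,0,-1]
    - [0.01,0.22,-0.9,0,-1]
    - [0.01,0.22,-0.9,0,-1]

```text
t: 4.5
eef_pos: [466.2, 414.5, 73.8]
tool_rot: [-3.14, -0.003, -0.001]
ft_force: [0.2, 0.4, 0.8]
opening: -0.1
gripper_force: 0.0
```

Run:
```python
from h import *
from plant import robot
im=robot.grab_frame("wrist")[:,:,::-1].copy();p=robot.camera_params("wrist");s=robot.state()
print(s["eef_pos"],s["ft_force"],proj(p,s["eef_pos"]))
for X in((465,414,46),(447,311,47),(462,179,44),s["eef_pos"]):
    u=proj(p,X);cv2.drawMarker(im,tuple(int(a) for a in u),(0,0,255),0,12)
cv2.imwrite('pics/w1.png',im)
```

```text
[466.58395832 415.25313699  74.53275236] [-0.29512381  0.66806811  0.98295299] [279.35336234 260.21962113]
```

View pics/w1.png

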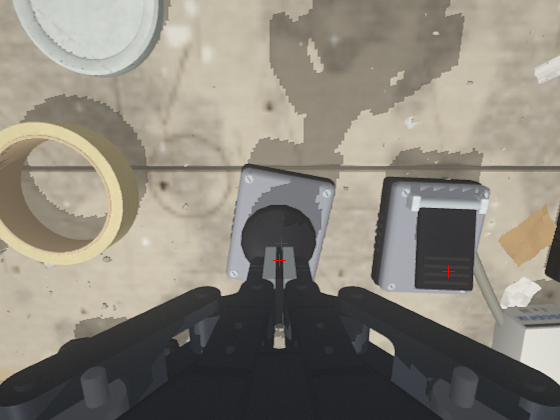

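The wrist view shows the tip over the palm disc (279,238) and the paddle target on its ribbed front (449,271). Both match, so I'll press slowly.

Request:
play_rows:
  increments:
    - [-0.01,0,-0.1,0,-1]
    - [-0.01,0,-0.2,0,-1]
    - [-0.01,0,-0.24,0,-1]
    - [-0.01,0,-0.26,0,-1]
    - [-0.01,0,-0.28,0,-1]
    - [-0.01,0,-0.29,0,-1]
    - [-0.01,0,-0.3,0,-1]
    - [-0.01,0,-0.3,0,-1]

```text
t: 5.35
eef_pos: [463.3, 415.2, 41.2]
tool_rot: [-3.141, -0.0, 0.0]
ft_force: [0.4, -1.1, 0.2]
opening: 0.0
gripper_force: 0.0
```

Request:
play_rows:
  increments:
    - [0,0,-0.01,0,-1]
    - [0,0,-0.01,0,-1]

```text
t: 5.55
eef_pos: [463.4, 415.3, 40.4]
tool_rot: [-3.141, -0.0, 0.0]
ft_force: [-0.7, -0.7, 1.5]
opening: -0.1
gripper_force: 0.8
```

```bash
python3 -c "
from plant import robot
s=robot.state();print(s['eef_pos'],s['ft_force'])"
```

```text
[463.44436791 415.29098416  40.35897324] [-0.72759608 -0.71399646  1.46070513]
```

Request:
play_rows:
  increments:
    - [0,0,-0.01,0,-1]
    - [0,0,-0.01,0,-1]

```text
t: 5.75
eef_pos: [463.5, 415.3, 40.0]
tool_rot: [-3.141, -0.0, 0.0]
ft_force: [-2.0, -0.8, 5.5]
opening: -0.4
gripper_force: 2.8
```

Request:
play_rows:
  increments:
    - [0,0,-0.01,0,-1]
    - [0,0,-0.01,0,-1]

```text
t: 5.95
eef_pos: [463.5, 415.4, 40.0]
tool_rot: [-3.141, -0.0, 0.0]
ft_force: [-4.2, -1.2, 11.0]
opening: 0.2
gripper_force: 5.3
```

Hard stop reached: z is 40.0 with 11 N. Now the paddle.

Request:
play_rows:
  increments:
    - [0,0,0.2,0,-1]
    - [0,0,0.4,0,-1]
    - [-0.1,-0.4,0.4,0,-1]
    - [-0.18,-0.8,0.4,0,-1]
    - [-0.18,-1,0.4,0,-1]
    - [-0.18,-1,0.4,0,-1]
    - [-0.18,-1,0.4,0,-1]

```text
t: 6.65
eef_pos: [445.8, 315.3, 78.5]
tool_rot: [-3.14, -0.001, -0.001]
ft_force: [-0.4, -0.5, 1.2]
opening: -0.1
gripper_force: 0.0
```

Request:
play_rows:
  increments:
    - [0,-0.04,-0.12,0,-1]
    - [0,-0.04,-0.22,0,-1]
    - [0,-0.04,-0.26,0,-1]
    - [0,-0.04,-0.29,0,-1]
    - [0,-0.04,-0.32,0,-1]
    - [0,-0.04,-0.35,0,-1]
    - [0,-0.04,-0.38,0,-1]
    - [0,-0.04,-0.4,0,-1]
    - [0,-0.04,-0.41,0,-1]
    - [0,-0.04,-0.41,0,-1]

```text
t: 7.65
eef_pos: [445.5, 311.1, 37.2]
tool_rot: [-3.141, -0.0, 0.0]
ft_force: [0.7, 0.2, 1.0]
opening: -0.1
gripper_force: 0.1
```

Request:
play_rows:
  increments:
    - [0,0,-0.01,0,-1]
    - [0,0,-0.01,0,-1]

```text
t: 7.85
eef_pos: [445.5, 311.1, 36.3]
tool_rot: [-3.141, -0.0, 0.0]
ft_force: [-1.1, 1.4, 1.4]
opening: 0.2
gripper_force: 0.6
```

Request:
play_rows:
  increments:
    - [0,0,-0.01,0,-1]
    - [0,0,-0.01,0,-1]

```text
t: 8.05
eef_pos: [445.4, 311.1, 35.3]
tool_rot: [-3.141, -0.0, 0.0]
ft_force: [-0.8, 0.9, 2.0]
opening: 0.3
gripper_force: 0.7
```

Request:
play_rows:
  increments:
    - [0,0,-0.01,0,-1]
    - [0,0,-0.01,0,-1]

```text
t: 8.25
eef_pos: [445.4, 311.1, 34.8]
tool_rot: [-3.141, -0.0, 0.0]
ft_force: [-2.8, -0.9, 5.5]
opening: 0.2
gripper_force: 2.7
```

Request:
play_rows:
  increments:
    - [0,0,-0.01,0,-1]
    - [0,0,-0.01,0,-1]

```text
t: 8.45
eef_pos: [445.5, 311.2, 34.5]
tool_rot: [-3.142, -0.0, 0.0]
ft_force: [-3.7, -0.7, 10.6]
opening: 0.3
gripper_force: 5.4
```

The paddle is at its stop (z 34.5, 10.6 N). Now the key.

Request:
play_rows:
  increments:
    - [0,0,0.2,0,-1]
    - [0,0,0.45,0,-1]
    - [0.1,-0.4,0.45,0,-1]
    - [0.17,-0.8,0.45,0,-1]
    - [0.17,-1,0.45,0,-1]

```text
t: 8.95
eef_pos: [462.8, 208.8, 78.3]
tool_rot: [3.141, -0.001, -0.0]
ft_force: [-0.5, 1.1, 0.1]
opening: -0.1
gripper_force: 0.0
```

Request:
play_rows:
  increments:
    - [0,-0.32,0,0,-1]
    - [0,-0.32,0,0,-1]
    - [0,-0.32,0,0,-1]
    - [0,-0.32,0,0,-1]

```text
t: 9.35
eef_pos: [462.5, 179.5, 78.3]
tool_rot: [-3.141, -0.0, 0.0]
ft_force: [0.6, 0.6, 1.0]
opening: 0.1
gripper_force: 0.0
```

Run:
```python
from h import *
from plant import robot
im=robot.grab_frame("wrist")[:,:,::-1].copy();p=robot.camera_params("wrist");s=robot.state()
print(s["eef_pos"],s["ft_force"])
for X in((465,414,40),(444,311,35),(462.5,179,43)):
    u=proj(p,X);cv2.drawMarker(im,tuple(int(a) for a in u),(0,0,255),0,12)
cv2.imwrite('pics/w2.png',im)
```

```text
[462.48866867 179.73653653  78.30075459] [ 0.1924274   0.3611492  -0.21883235]
```

View pics/w2.png

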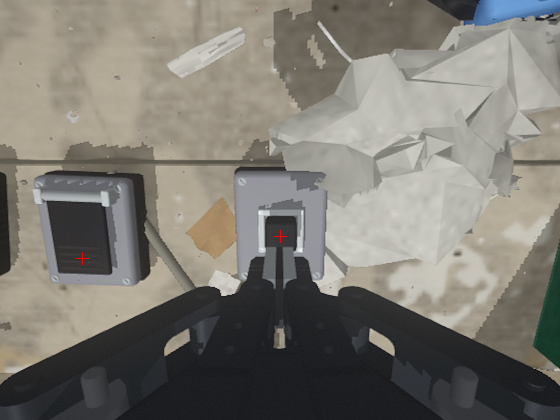

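The key is centred under the tip (280,236), and the paddle looks level at left. Pressing the key.

Request:
play_rows:
  increments:
    - [0,0,-0.12,0,-1]
    - [0,0,-0.24,0,-1]
    - [0,0,-0.3,0,-1]
    - [0,0,-0.33,0,-1]
    - [0,0,-0.36,0,-1]
    - [0,0,-0.38,0,-1]
    - [0,0,-0.4,0,-1]
    - [0,0,-0.41,0,-1]
    - [0,0,-0.41,0,-1]

```text
t: 10.3
eef_pos: [462.7, 179.1, 37.4]
tool_rot: [-3.141, -0.001, 0.0]
ft_force: [0.3, -0.0, -0.1]
opening: 0.1
gripper_force: 0.0
```

Request:
play_rows:
  increments:
    - [0,0,-0.01,0,-1]
    - [0,0,-0.01,0,-1]

```text
t: 10.5
eef_pos: [462.9, 179.1, 36.6]
tool_rot: [-3.141, -0.001, 0.0]
ft_force: [-0.3, -0.4, 1.2]
opening: 0.2
gripper_force: 0.7
```

Request:
play_rows:
  increments:
    - [0,0,-0.01,0,-1]
    - [0,0,-0.01,0,-1]

```text
t: 10.7
eef_pos: [462.9, 179.2, 36.0]
tool_rot: [-3.141, -0.001, 0.0]
ft_force: [-0.9, -1.2, 5.0]
opening: 0.1
gripper_force: 2.9
```

Request:
play_rows:
  increments:
    - [0,0,-0.01,0,-1]
    - [0,0,-0.01,0,-1]

```text
t: 10.9
eef_pos: [463.0, 179.2, 35.9]
tool_rot: [-3.141, -0.001, 0.0]
ft_force: [-3.7, -1.9, 13.1]
opening: 0.2
gripper_force: 6.5
```

Request:
play_rows:
  increments:
    - [0,0,0.3,0,-1]
    - [0,0,0.7,0,-1]
    - [0,0,1,0,-1]
    - [0,0,1,0,-1]
    - [0,0,1,0,-1]

```text
t: 11.4
eef_pos: [463.0, 179.2, 135.0]
tool_rot: [-3.141, -0.002, 0.0]
ft_force: [-0.5, -0.1, -0.5]
opening: -0.0
gripper_force: 0.0
```

Run:
```python
from h import *
from plant import robot
a=robot.grab_frame("side")[:,:,::-1];s=robot.state();print(s["eef_pos"],s["ft_force"],s["t"])
b=cv2.imread('pics/side0.png')
f=lambda i:cv2.resize(i[155:275,235:405],None,fx=2.3,fy=4,interpolation=cv2.INTER_CUBIC)
cv2.imwrite('pics/cmp.png',np.hstack([f(b),f(a)]))
```

```text
[461.89024218 178.84346757 133.67987839] [-0.89049421 -0.11946532 -0.54448918] 11.45
```

View pics/cmp.png

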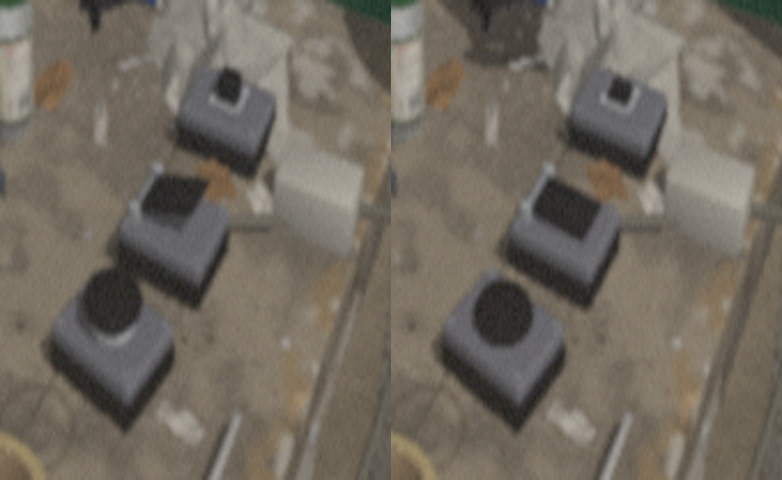

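The comparison (left before, right after) shows all three switches down, with the boxes and carton unmoved.

```bash
python3 -c "
from plant import robot
print(robot.hand_in())"
```

```text
the job is handed in; nothing more can be done
None
```

I pressed the palm button, then the paddle, then the square key, each to its hard stop at no more than about 13 N. The closing side view shows all three down and the boxes and carton unmoved, and I have handed the job in; no verdict came back.

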